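# Stow the clothes peg under the organiser's flap

### The job

Lift the hinged flap of the two-tier wooden organiser by its small T-handle until it stands upright or leans back a little, and leave it standing open. Then lay the clothes peg flat in the empty cork-lined bay of the lower tier, and leave the tape roll in the other bay where it is.

Things in the scene. Friction and masses are not known exactly. Their poses are not given: they have to be found in the camera images.
- organiser: Fixed wooden box 166 (x) x 280 (y) x 66 high, walls and floor 8; origin under its centre, x away from the robot to the hinge side, y left. Under the flap a low rib (6 thick, along x at y = 0, top 30 above the worktop) parts two equal bays centred at y = +67 and -67, each 150 (x) x 129 (y) inside, floor at 8. One holds the tape roll, the other is empty with a cork liner; which is which varies.
- flap (a joint): Hinge of the light wooden flap (132 x 256 x 6, 0.14 kg), rad: 0 is shut and level, its top 15 below the box rim; grows as its near edge rises; stop at 1.75, leaning slightly away from the robot. Starts between 0 and 0.1. The hinge is stiff (about 2 to 3 N at the handle) and the flap stays wherever it is left. Open, its edge stands about 182 above the worktop.
- flap_hinge (a point): Middle of the flap's hinge axis, 63 towards +x from the organiser's centre and 48 above the worktop; the axis runs along the organiser's y.
- flap_handle (a point): Centre of the bar of the steel T-handle on the flap near its free edge: round bar 14 thick, 36 long along the organiser's y, on a thin centre post, 30 above the flap's top face; 112 from the hinge axis along the flap and 33 above the flap's mid-plane. Held by its end faces (36 apart) it turns between the fingers as the flap swings up.
- peg_center (a point): Centre of the plain pale spring clothes peg lying on the worktop left of the organiser, 15 wide (x) x 72 long (y) x 12 high, 15 g; z up. A printed battery of 50 x 15 lies near it and is not wanted; either may be the one nearer the organiser.
- liner: Thin cork sheet, 130 (x) x 110 (y) x 2, fixed on the floor of the empty bay; origin at the centre of its underside, 8 above the worktop; axes as the organiser's.
- tape_center (a point): Centre of the tan roll of adhesive tape, 96 in diameter and 25 high, lying in the other bay; leave it alone.

How it is judged:
By the outcome, as a careful person would: the job done as asked, in the order asked, and still so for the second after the job is handed in, with the robot touching nothing.
It also fails if it takes over 56 s, if anything falls off the work surface, if the arm or the gripper's body presses on something with over 40 N, if the wrist force passes 120 N, or if a joint passes its speed limit or range.

### The arm

A 6-joint arm with a two-finger parallel gripper is mounted at the origin on a cart in front of the work surface, level with it; the furniture and walls round the work are solid. World frame = base frame: x ahead of the robot, y to its left, z up, the work surface at z = 0. Lengths are in mm, angles in degrees, forces in N, time in s.
With the tool pointing down it reaches from about 300 to 850 mm from the base axis. Payload 4.2 kg.
Tool frame: the origin (TCP) lies on the centre line of the jaws, within the pads' length; the fingertips stand 14 mm ahead of it and the grasp point (between the pads) lies 5 mm behind it; z points along the fingers, y is the line along which they close (so a half turn about z gives the same grasp; the last joint's range is limited). The gripper opens to 91 mm and grips with 3 to 60 N. Pads are 32 mm wide; open, the fingers measure 118 mm over their backs; the gripper's body (76 mm by 178 mm) begins 60 mm behind the grasp point.
Start: joints at [-78.381, 18.312, 89.639, -0, 72.044, -1.146], TCP at [127.055, -560.805, 197.876] pointing down, gripper open.
Joint ranges: [-177.97, 177.97], [-48.28, 115.42], [12.27, 149.76], [-77.06, 257.06], [2.81, 150.46], [-146.56, 146.56]. Speed limits (degrees/s): [147.25, 147.25, 180, 180, 180, 180].

### API

Orientations are given as [roll, pitch, yaw] about the fixed x, y, z axes, in that order (R = Rz(yaw) Ry(pitch) Rx(roll)).
In Python, from workcell import env gives the robot as it stands.
- The arm moves only by the tool arm_command, never from a script. Its argument "motion" is a list of rows, each an object with "offset": the shift along the tool's x, y, z in m, a list of three; "spin": the turn about the tool's z in rad. In form: [{"offset": [tx, ty, tz], "spin": spin}, ...]. A call has 1 to 5 rows; each row shifts and turns the commanded pose from where the row before left it, along the tool's axes as they then stand; what a row does not reach is not made up. A row lasts 1/8 s, in which the tool goes at most 62.5 mm and 10.7 degrees, less where a joint would pass 70% of its speed; a pose out of reach is approached as far as the arm can. A call with a gripper value outside its range is refused whole. "jaw" is the finger opening in m, from 0 to 0.0912, set as the call begins (left out, the last holds). The fingers move at their own pace and stop on an object; "newtons" is the grip in N (left out, the last holds). Time passes only in rows, so rows that do not move let the fingers close. It gives the time, the measured TCP pose, the force, the opening and the grip force at its end, in the units of the state.
- env.state(): the state, without advancing time (a new reading comes with each control period).
- env.grab_frame(name): name is "side" or "top" or "wrist"; returns (picture, depth): 420x560x3 uint8, blue, green, red; 420x560 float32, mm along the optical axis (not along the pixel's ray), 0 where there is no reading.
- env.camera_model(name): a dict with "fx", "fy", "cx", "cy" (pixels), "k1" (the pictures are not rectified: a ray, as slopes to the right and down, at radius r is drawn at 1 + k1 r^2 times it, then the intrinsics apply), "eye" and "rotation" of the camera in the world; the wrist camera has in their place "hand_eye" (4x4, takes a point from camera to tool coordinates, whose origin is the TCP and whose axes are the flange's). Camera axes: x right, y down, z forward; pixel columns grow to the right and rows downward; lengths in mm; the calibration is good to about 2 mm. A picture is of the moment at which its call begins: read the wrist's pose just before it. camera_model takes no time and is no camera call.
- env.job_done(): hands the job in; it is judged then, once.
Trained networks look in the newest picture that a camera, given by its name, has taken for a name from the list of things; names that differ only in an ending like _2 or _b are one class to them, and where a whole thing is asked for, a point or a joint stands for the part that bears it (a point fixed in the world has none). Each returns a list of dicts, best first, with "score" (0 to 1); they miss things now and then, are a little off and sometimes report something else, mostly with a low value. They report only what shows in the picture. A call takes as long as a camera call.
- env.boxes_of(camera, target): "bbox" ([left, top, right, bottom] in pixels, round what is visible of it).
- env.pinpoint(camera, target): "location" ([column, row] in pixels: a listed point, or the origin of a listed thing).
The state is a dict: "time_s": time; "qpos": joint angles; "qvel": joint speeds; "effort": joint torques, N m; "ee_pos": TCP position; "ee_rot": TCP orientation; "force": force on the tool from outside, world axes, zero at the start; "torque": the same for the moment, N m; "gripper_width": finger opening in mm; "gripper_force": force on a finger pad.
Only numpy, scipy, OpenCV 4.12 (cv2) and the standard library are available. Lean on these libraries where they do the work, as an engineer would, in place of code of your own. Each camera call takes 0.05 s, during which the arm holds its last target. There are 200 camera calls.

## Working session

There is one attempt and no reset: what is moved stays moved. The work goes in short steps, Python scripts to look and compute and a tool call to move; the robot and the scene stay as the last step left them, time stands still between calls to the robot, and variables do not carry over. Pictures are saved under pics/ and viewed, at most 10 in all, crops included, and the job is handed in when it is done.

Besides the shell and the picture viewer there is one more tool, called after "Emit:" as name([rows], argument=value, ...), one row to a line, values as JSON. arm_command: Moves the arm, as the interface text tells. Its arguments: {"type":"object","properties":{"motion":{"type":"array"},"jaw":{"type":"number"},"newtons":{"type":"number"}},"required":["motion"]}

```bash
mkdir -p pics; ls
cat > h.py <<'E'
import numpy as np, cv2
from scipy.spatial.transform import Rotation as Ro
from workcell import env
def cam(n, st=None):
    m=env.camera_model(n)
    if 'eye' in m: return m,np.array(m['rotation']),np.array(m['eye'])
    st=st or env.state(); H=np.array(m['hand_eye'])
    R=Ro.from_euler('xyz',st['ee_rot'],degrees=True).as_matrix()
    return m,R@H[:3,:3],R@H[:3,3]+np.array(st['ee_pos'])
def ray(c,px):
    m,R,e=c
    d=np.array([(px[0]-m['cx'])/m['fx'],(px[1]-m['cy'])/m['fy']]);u=d.copy()
    for _ in range(20): u=d/(1+m['k1']*(u@u))
    return e,R@np.array([u[0],u[1],1.])
def at_z(c,px,z):
    e,d=ray(c,px); return e+d*(z-e[2])/d[2]
def at_depth(c,px,dep):
    col,row=int(round(px[0])),int(round(px[1]))
    e,d=ray(c,px); p=dep[max(row-1,0):row+2,max(col-1,0):col+2]; p=p[p>0]
    return e+d*np.median(p) if p.size else None
def tri(c1,p1,c2,p2):
    A=[];b=[]
    for c,p in((c1,p1),(c2,p2)):
        e,d=ray(c,p);d=d/np.linalg.norm(d);P=np.eye(3)-np.outer(d,d);A.append(P);b.append(P@e)
    x=np.linalg.solve(sum(A),sum(b)); 
    res=[np.linalg.norm(a@x-q) for a,q in zip(A,b)]
    return x,max(res)
def project(c,X):
    m,R,e=c;v=R.T@(np.array(X)-e);u=v[:2]/v[2];u=u*(1+m['k1']*(u@u))
    return np.array([u[0]*m['fx']+m['cx'],u[1]*m['fy']+m['cy']])
E
cat > a.py <<'E'
from h import *
np.set_printoptions(precision=1,suppress=True)
D={};P={}
for n in('side','top'):
    im,dp=env.grab_frame(n);cv2.imwrite(f'pics/{n}0.png',im);np.save(f'{n}0.npy',dp)
    c=cam(n);print(n,c[2])
    for t in('organiser','flap_handle','flap_hinge','peg_center','liner','tape_center'):
        r=env.pinpoint(n,t)[:3]; P[n,t]=(c,r[0]['location']) if r else None
        for q in r: print(t,round(q['score'],2),np.array(q['location']),at_depth(c,q['location'],dp))
for t in('organiser','flap_handle','flap_hinge','peg_center','liner','tape_center'):
    if P['side',t] and P['top',t]: print(t,*tri(*P['side',t],*P['top',t]))
print(env.state())
E
python3 a.py
```

```text
pics
side [360.5 849.6 362.3]
organiser 0.85 [297.  215.5] [-152586.8 -152097.8 -152585.1]
organiser 0.65 [267.5 198.5] [-169766.  -169276.9 -169764.3]
flap_handle 0.82 [312.2 182.8] [-174194.7 -173705.6 -174192.9]
flap_hinge 0.77 [267.2 199.6] [-166870.5 -166381.4 -166868.8]
peg_center 0.7 [286.4 307.1] [-107563.5 -107074.5 -107561.8]
top [ 478.3   36.4 1221.9]
organiser 0.75 [349.  220.9] [-132505.5 -132947.4 -131762. ]
flap_handle 0.88 [353.9 238.6] [-129764.8 -130206.6 -129021.2]
flap_handle 0.7 [194.2 244.8] [-66650.  -67091.8 -65906.4]
flap_hinge 0.64 [349.3 194. ] [-135596.7 -136038.5 -134853.1]
peg_center 0.43 [195.  242.6] [-67228.1 -67670.  -66484.6]
organiser [419.4 443.  792.1] 600.2111963407248
flap_handle [419.4 443.  792.1] 600.2111963407248
flap_hinge [419.4 443.  792.1] 600.2111963407248
peg_center [419.4 443.  792.1] 600.2111963407248
{'time_s': 0.7, 'qpos': array([-78.4,  18.3,  89.6,  -0. ,  72. ,  -1.1]), 'qvel': array([-0. ,  0. ,  0. ,  0.1, -0. ,  0. ]), 'effort': array([ -0. , -41.2, -23.2,   0.1,   0. ,   0. ]), 'ee_pos': array([ 127. , -560.8,  197.9]), 'ee_rot': array([180. ,   0. ,  12.8]), 'force': array([-0.5,  0.1,  0.1]), 'torque': array([-0.,  0.,  0.]), 'gripper_force': 0.0, 'gripper_width': 91.26877932963004}
```

Run:
```python
from h import *
for n in('side','top','wrist'): print(env.camera_model(n))
```

```text
{'fx': 415.80434369988313, 'fy': 415.80434369988313, 'cx': 274.99871173566135, 'cy': 211.25367256650443, 'k1': -0.06241459857181375, 'eye': array([360.52193409, 849.60224254, 362.25116335]), 'rotation': array([-109.59054222,    0.81797078, -167.41517336])}
{'fx': 464.54561410734243, 'fy': 464.54561410734243, 'cx': 287.2767324567597, 'cy': 216.2861031137224, 'k1': -0.07853774998004596, 'eye': array([ 478.29816973,   36.44118199, 1221.86727199]), 'rotation': array([-176.80771187,    1.03372988,  -90.62527815])}
{'fx': 317.78863076512835, 'fy': 317.78863076512835, 'cx': 282.1015224991564, 'cy': 207.8091349561353, 'k1': -0.04731486659522922, 'hand_eye': array([[-2.23030426e-05, -9.63024576e-01, -2.69413558e-01,
         7.63799216e+01],
       [ 9.99999648e-01,  2.04586542e-04, -8.14082650e-04,
        -1.79252660e+00],
       [ 8.39099987e-04, -2.69413481e-01,  9.63024232e-01,
        -1.86189581e+02],
       [ 0.00000000e+00,  0.00000000e+00,  0.00000000e+00,
         1.00000000e+00]])}
```

View pics/top0.png

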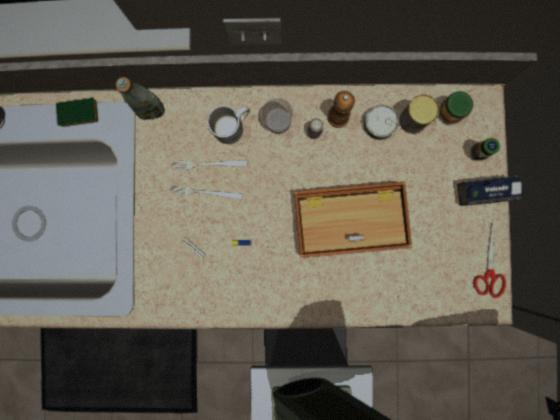

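View pics/side0.png

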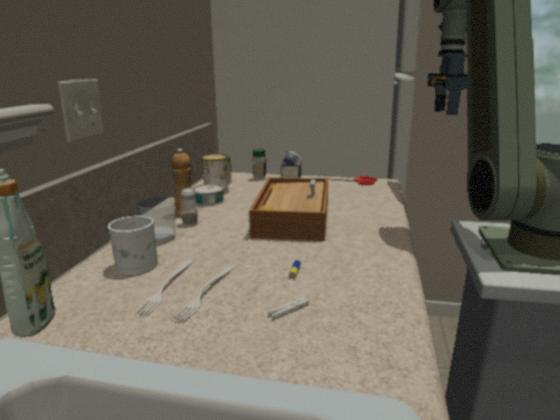

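Top view: organiser centred near (352,218), T-handle (354,238), peg (194,246), with the battery at (242,242) nearer the organiser. Side view: handle (312,184), peg (289,307). The rotation is given as Euler angles, so I'll fix the helper.

```bash
sed -i "s/return m,np.array(m\['rotation'\]),np/return m,Ro.from_euler('xyz',m['rotation'],degrees=True).as_matrix(),np/" h.py
python3 a.py | grep -v time_s
cat > b.py <<'E'
from h import *
np.set_printoptions(precision=1,suppress=True)
c=cam('top');im=cv2.imread('pics/top0.png');d=np.load('top0.npy')
vv,uu=np.mgrid[0:420,0:560]
pts=np.array([[ray(c,(u,v))[1]*d[v,u]+c[2] for u in range(280,425)] for v in range(170,270)])
z=pts[...,2]; print('rim z',np.percentile(z,[5,50,90,97]))
m=((z>53)&(z<85)).astype(np.uint8)
n,l,s,ce=cv2.connectedComponentsWithStats(m);k=1+np.argmax(s[1:,4])
P=pts[l==k]; r=cv2.minAreaRect(P[:,:2].astype(np.float32));print('rim',r,np.median(P[:,2]),len(P))
# peg
g=im[225:270,170:225].astype(float);hsv=cv2.cvtColor(im,cv2.COLOR_BGR2HSV)[225:270,170:225]
Q=np.array([[ray(c,(u,v))[1]*d[v,u]+c[2] for u in range(170,225)] for v in range(225,270)])
m=(Q[...,2]>np.median(Q[...,2])+5);print('peg px',m.sum(),'table z',np.median(Q[...,2]))
q=Q[m];print(q.mean(0),cv2.minAreaRect(q[:,:2].astype(np.float32)))
E
python3 b.py
```

```text
side [360.5 849.6 362.3]
organiser 0.83 [294.5 213.9] [505.   32.3  60.6]
flap_handle 0.95 [311.6 184. ] [486.4 -94.7  91.8]
flap_hinge 0.7 [268.3 199.9] [589.4 -80.7  50.8]
peg_center 0.88 [290.5 308.5] [461.8 310.2   8.5]
top [ 478.3   36.4 1221.9]
organiser 0.96 [351.2 220.2] [ 531.9 -103.7   54.9]
flap_handle 0.64 [353.1 239.6] [ 483.  -103.2   91. ]
flap_hinge 0.67 [349.3 195.3] [ 597.1 -102.9   31.4]
peg_center 0.53 [196.  245.5] [472.2 299.5   1.8]
tape_center 0.45 [352.  223.4] [ 523.8 -105.6   55.3]
organiser [ 532.1 -109.7    8.2] 1.951862999969532
flap_handle [ 485.2 -103.    89.5] 2.2904270452550213
flap_hinge [ 595.2 -101.6   43.8] 0.6542629017664816
peg_center [468.1 299.    0.8] 4.176953486362688
rim z [-2.8  9.9 60.7 67.2]
rim ((533.763916015625, -106.20561218261719), (141.64495849609375, 254.8824005126953), 4.629010200500488) 56.13295757306378 3843
peg px 163 table z 0.23885627916251906
[465.6 285.9  91.5] ((471.72601318359375, 201.9166717529297), (330.8739929199219, 102.34080505371094), 89.6860122680664)
```

Emit:
arm_command([
  {"offset":[0.045,-0.0365,0],"spin":0},
  {"offset":[0.045,-0.0365,0],"spin":0},
  {"offset":[0.045,-0.0365,0],"spin":0},
  {"offset":[0.045,-0.0365,0],"spin":0},
  {"offset":[0.045,-0.0365,0],"spin":0},
])

```text
time_s: 2.02
ee_pos: [307.1, -331.7, 198.1]
ee_rot: [179.9, -0.0, 12.7]
force: [0.3, -0.4, 0.2]
gripper_width: 91.0
gripper_force: 0.0
```

Emit:
arm_command([
  {"offset":[0.045,-0.0365,0],"spin":0},
  {"offset":[0.045,-0.0365,0],"spin":0},
  {"offset":[0.045,-0.0365,0],"spin":0},
  {"offset":[0.045,-0.0365,0],"spin":0},
  {"offset":[0.045,-0.0365,0],"spin":0},
])

```text
time_s: 2.65
ee_pos: [486.4, -103.8, 198.1]
ee_rot: [180.0, -0.0, 12.8]
force: [0.9, -1.3, 0.5]
gripper_width: 91.2
gripper_force: 0.0
```

Emit:
arm_command([
  {"offset":[0,0,0],"spin":-0.176},
  {"offset":[0,0,0],"spin":-0.176},
  {"offset":[0,0,0],"spin":-0.176},
  {"offset":[0,0,0],"spin":-0.176},
  {"offset":[0,0,0],"spin":-0.176},
], jaw=0.065)

```text
time_s: 3.28
ee_pos: [485.3, -105.4, 197.9]
ee_rot: [180.0, 0.0, 63.5]
force: [-0.2, -0.9, -0.2]
gripper_width: 64.8
gripper_force: 0.0
```

Emit:
arm_command([
  {"offset":[0,0,0],"spin":-0.176},
  {"offset":[0,0,0],"spin":-0.176},
  {"offset":[0,0,0],"spin":-0.176},
  {"offset":[0,0,0],"spin":-0.176},
  {"offset":[0,0,0],"spin":-0.176},
])

```text
time_s: 3.9
ee_pos: [485.3, -105.4, 197.9]
ee_rot: [180.0, 0.0, 113.9]
force: [0.6, -0.9, -0.0]
gripper_width: 65.0
gripper_force: 0.0
```

Emit:
arm_command([
  {"offset":[0,0,0],"spin":-0.176},
  {"offset":[0,0,0],"spin":-0.176},
  {"offset":[0,0,0],"spin":-0.176},
  {"offset":[0,0,0],"spin":-0.176},
  {"offset":[0,0,0],"spin":-0.176},
])

```text
time_s: 4.53
ee_pos: [485.3, -105.4, 197.9]
ee_rot: [-180.0, 0.0, 164.4]
force: [-0.3, -0.5, -0.4]
gripper_width: 65.0
gripper_force: 0.0
```

Emit:
arm_command([
  {"offset":[0,0,0],"spin":-0.176},
  {"offset":[0,0,0],"spin":-0.176},
  {"offset":[0,0,0],"spin":0},
])

```text
time_s: 4.9
ee_pos: [485.3, -105.4, 197.9]
ee_rot: [-180.0, 0.0, -175.9]
force: [0.4, -1.9, 0.2]
gripper_width: 65.1
gripper_force: 0.0
```

```bash
cat > w.py <<'E'
from h import *
import sys
np.set_printoptions(precision=1,suppress=True)
tag=sys.argv[1]; names=sys.argv[2:]
st=env.state();c=cam('wrist',st);im,d=env.grab_frame('wrist');cv2.imwrite(f'pics/{tag}.png',im);np.save(f'{tag}.npy',d)
import pickle;pickle.dump(c,open(f'{tag}.pkl','wb'))
for n in names:
    for q in env.pinpoint('wrist',n)[:2]: print(n,round(q['score'],2),np.array(q['location']),at_depth(c,q['location'],d))
E
python3 w.py w1 flap_handle flap_hinge organiser; python3 -c "
from h import *
import pickle;c=pickle.load(open('w1.pkl','rb'));d=np.load('w1.npy')
V,U=np.mgrid[0:420:2,0:560:2]
P=np.array([c[2]+ray(c,(u,v))[1]*d[v,u] for u,v in zip(U.ravel(),V.ravel())])
for lo,hi in((70,100),(60,70),(45,58)):
    Q=P[(P[:,2]>lo)&(P[:,2]<hi)]; Q=Q[np.abs(Q[:,:2]-[530,-105]).max(1)<170]
    print(lo,len(Q),Q.mean(0),cv2.minAreaRect(Q[:,:2].astype(np.float32)) if len(Q)>3 else '')
F=P[(abs(P[:,0]-540)<35)&(abs(P[:,1]+105)<70)];A=np.c_[F[:,:2],np.ones(len(F))];print('flap plane',np.linalg.lstsq(A,F[:,2],rcond=None)[0], F[:,2].mean())
"
```

```text
flap_handle 0.56 [279.4 199.1] [ 482.4 -106.1   91.8]
flap_hinge 0.89 [279.1 283. ] [ 451.8 -106.7  307.2]
organiser 0.94 [280.8 221.6] [ 516.8 -102.5   54.5]
70 136 [ 485.21583825 -107.22769038   91.59289018] ((485.5045471191406, -107.1751937866211), (11.904438972473145, 34.54997253417969), 3.4311740398406982)
60 928 [ 474.50140719 -106.46124847   64.72102098] ((513.0374145507812, -105.52012634277344), (124.76164245605469, 279.69268798828125), 4.242528915405273)
45 5043 [ 515.16628169 -104.58562159   54.56563547] ((519.2171630859375, -105.2095947265625), (138.05751037597656, 274.3698425292969), 4.54042387008667)
flap plane [-7.60893811e-02 -8.78361419e-03  9.39427669e+01] 53.88892011560901
```

View pics/w1.png

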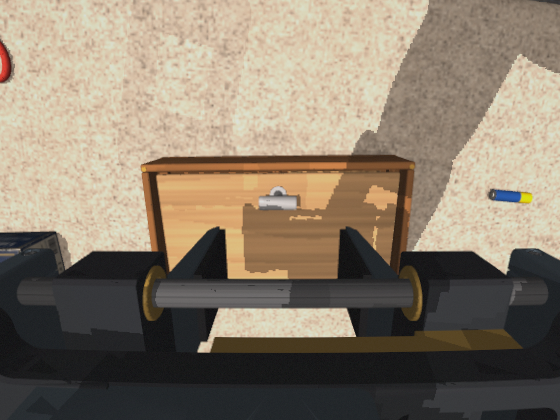

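The handle bar shows at (280,202) in the wrist view, with its centre at about (484.5,-107.3,89); organiser yaw is about 4.3° and the flap is at 0.076 rad. This agrees with the geometry given in the text, so I'll descend and grip.

Emit:
arm_command([
  {"offset":[0.001,-0.002,0.05],"spin":0},
  {"offset":[0,0,0.04],"spin":0},
  {"offset":[0,0,0.024],"spin":0},
  {"offset":[0,0,0],"spin":0},
])

```text
time_s: 5.6
ee_pos: [483.0, -107.1, 82.4]
ee_rot: [179.9, -0.2, -175.9]
force: [-0.3, 0.6, -0.2]
gripper_width: 64.8
gripper_force: 0.0
```

Emit:
arm_command([
  {"offset":[0,0,0],"spin":0},
  {"offset":[0,0,0],"spin":0},
  {"offset":[0,0,0],"spin":0},
  {"offset":[0,0,0],"spin":0},
  {"offset":[0,0,0],"spin":0},
], jaw=0.02, newtons=25)

```text
time_s: 6.22
ee_pos: [484.5, -107.5, 84.0]
ee_rot: [-180.0, 0.0, -175.8]
force: [-0.0, 0.2, 0.6]
gripper_width: 20.6
gripper_force: 0.0
```

```bash
python3 w.py w2 flap_handle
python3 - <<'E'
from h import *
im,d=env.grab_frame('side');print(env.pinpoint('side','flap_handle'))
cv2.imwrite('pics/mix.png',np.hstack([cv2.resize(cv2.imread('pics/w2.png')[100:310,140:420],(400,300)),cv2.resize(im[110:215,250:390],(400,300))]))
E
```

```text
flap_handle 0.83 [278.5 245.2] [ 482.  -107.9   91.3]
[{'location': [313.5, 186.2], 'score': 0.75}]
```

View pics/mix.png

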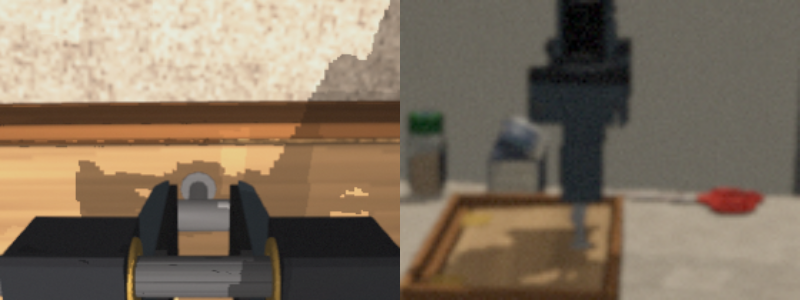

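Run:
```python
from h import *
np.set_printoptions(precision=1,suppress=True)
st=env.state();print(st['gripper_width'],st['gripper_force'],st['force'],st['ee_pos'])
R=Ro.from_euler('xyz',st['ee_rot'],degrees=True).as_matrix();T=np.array(st['ee_pos'])
for n in('wrist','side'):
    c=cam(n,st)
    for z in(14,-5,-60): print(n,z,[project(c,T+R@np.array([0,y,z])) for y in(-18,-10,10,18)])
    print('bar',project(c,[484.5,-107.3,89]))
im=cv2.imread('pics/w2.png'); d=np.load('w2.npy')
import pickle;c=pickle.load(open('w2.pkl','rb'))
for px in((265,230),(268,245),(280,225),(280,235),(280,248),(280,258),(256,240),(250,240),(312,240),(305,245),(280,290)): 
  X=at_depth(c,px,d); print(px,d[px[1],px[0]],X, R.T@(X-T))
```

```text
20.12959750632253 0.0 [-0.4 -0.3 -0.3] [ 484.4 -107.5   83.8]
wrist 14 [array([252.3, 236.6]), array([264.3, 236.6]), array([294. , 236.6]), array([306. , 236.6])]
wrist -5 [array([249.6, 247.6]), array([262.6, 247.6]), array([295.2, 247.6]), array([308.2, 247.6])]
wrist -60 [array([237.7, 295.2]), array([255.5, 295.3]), array([300.1, 295.3]), array([317.9, 295.2])]
bar [279.1 247.8]
side 14 [array([313.5, 189.3]), array([313.3, 190.2]), array([312.8, 192.6]), array([312.6, 193.6])]
side -5 [array([313.6, 181.8]), array([313.4, 182.7]), array([312.9, 184.9]), array([312.7, 185.9])]
side -60 [array([313.9, 159.7]), array([313.8, 160.4]), array([313.2, 162.3]), array([313., 163.])]
bar [313.1 183.8]
(265, 230) 226.45923 [ 485.3 -117.6   56.8] [ -0.1 -10.2  27.1]
(268, 245) 192.69807 [ 482.5 -114.2   90.9] [ 2.4 -6.6 -7.1]
(280, 225) 223.80127 [ 480.1 -107.3   58.6] [ 4.3  0.5 25.2]
(280, 235) 208.51494 [ 481.9 -107.1   73.7] [ 2.4  0.6 10.1]
(280, 248) 191.63486 [ 483.4 -106.9   92.2] [ 1.   0.7 -8.4]
(280, 258) 191.82866 [ 489.6 -106.4   92.9] [-5.3  0.7 -9. ]
(256, 240) 163.60614 [ 468.8 -120.   118.4] [ 16.4 -11.4 -34.6]
(250, 240) 157.97133 [ 467.5 -122.8  122.3] [ 18.  -14.1 -38.5]
(312, 240) 159.34308 [465.7 -91.9 121.1] [ 17.5  16.9 -37.3]
(305, 245) 156.63695 [467.5 -95.4 124.1] [ 16.   13.2 -40.2]
(280, 290) 85.326454 [ 452.2 -108.5  194.9] [  32.2    1.3 -111. ]
```

Run:
```python
from h import *
np.set_printoptions(precision=0,suppress=True,linewidth=200)
st=env.state();R=Ro.from_euler('xyz',st['ee_rot'],degrees=True).as_matrix();T=np.array(st['ee_pos'])
d=np.load('w2.npy');import pickle;c=pickle.load(open('w2.pkl','rb'))
for v in range(222,262,3):
  print(v,[ (lambda L:(int(round(L[0])),int(round(L[1])),int(round(L[2]))))(R.T@(at_depth(c,(u,v),d)-T)) for u in (244,250,256,260,264,268,292,296,300,304,310,316)])
cs=cam('side')
m,ds=env.grab_frame('side')
for v in range(168,202,2): print(v,[ (at_depth(cs,(u,v),ds)).round(0) for u in (308,311,314,317)])
```

```text
222 [(6, -25, 26), (6, -21, 27), (6, -16, 27), (6, -14, 26), (6, -11, 27), (6, -8, 26), (6, 9, 26), (6, 12, 27), (6, 15, 27), (6, 17, 27), (6, 22, 27), (6, 26, 27)]
225 [(4, -25, 27), (4, -21, 27), (4, -16, 27), (4, -14, 27), (4, -11, 27), (4, -8, 26), (4, 9, 27), (4, 12, 27), (4, 15, 27), (4, 17, 27), (4, 22, 27), (4, 26, 27)]
228 [(1, -25, 27), (2, -21, 26), (18, -13, -20), (2, -14, 26), (1, -11, 27), (2, -8, 25), (1, 9, 27), (2, 12, 27), (2, 15, 26), (1, 17, 27), (18, 17, -20), (1, 26, 27)]
231 [(-1, -25, 27), (18, -15, -24), (18, -12, -25), (16, -10, -21), (15, -8, -17), (0, -8, 26), (-1, 9, 27), (-1, 12, 27), (-1, 15, 26), (16, 14, -20), (18, 17, -24), (18, 20, -24)]
234 [(-3, -25, 27), (18, -15, -29), (18, -12, -29), (16, -10, -25), (14, -8, -18), (-3, -8, 26), (-3, 9, 27), (-3, 12, 27), (-3, 15, 27), (16, 14, -24), (18, 17, -29), (18, 20, -29)]
237 [(17, -18, -32), (18, -15, -33), (17, -12, -33), (16, -10, -29), (12, -8, -19), (-5, -8, 27), (-6, 9, 28), (-6, 12, 27), (-5, 15, 27), (16, 13, -29), (17, 16, -33), (18, 19, -34)]
240 [(17, -17, -37), (18, -14, -39), (16, -11, -35),
[... 2699 characters left out ...]
   57.]), array([ 489., -106.,   73.]), array([ 488., -152.,   60.]), array([ 481., -160.,   58.])]
192 [array([ 502., -145.,   56.]), array([ 489., -107.,   68.]), array([ 485., -134.,   60.]), array([ 479., -145.,   57.])]
194 [array([ 499., -125.,   57.]), array([ 490., -110.,   62.]), array([ 482., -111.,   62.]), array([ 477., -125.,   58.])]
196 [array([ 496., -107.,   58.]), array([ 489., -105.,   59.]), array([ 482., -106.,   59.]), array([ 475., -110.,   58.])]
198 [array([494., -91.,  58.]), array([487., -93.,  58.]), array([480., -94.,  58.]), array([473., -93.,  58.])]
200 [array([492., -77.,  57.]), array([485., -77.,  58.]), array([478., -80.,  57.]), array([471., -80.,  58.])]
```

Both cameras put the real fingertips about 19 mm behind the TCP (z about 102), just above the bar, rather than 14 mm ahead of it as stated. So the fingers closed over the bar without reaching it. I'll reopen and go down in small steps, watching the force.

Emit:
arm_command([
  {"offset":[0,-0.0,0],"spin":0},
  {"offset":[0,0,0],"spin":0},
  {"offset":[0,0,0],"spin":0},
  {"offset":[0,0.0,0.01],"spin":0},
  {"offset":[0,0,0],"spin":0},
], jaw=0.06)

```text
time_s: 7.1
ee_pos: [483.6, -107.3, 72.8]
ee_rot: [180.0, -0.1, -175.8]
force: [-0.9, -0.4, 0.1]
gripper_width: 59.7
gripper_force: 0.0
```

```bash
cat > tip.py <<'E'
from h import *
import sys
st=env.state();R=Ro.from_euler('xyz',st['ee_rot'],degrees=True).as_matrix();T=np.array(st['ee_pos'])
print(T,st['force'],st['gripper_width'])
cs=cam('side');im,ds=env.grab_frame('side')
c0=project(cs,T)
V,U=np.mgrid[int(c0[1])-40:int(c0[1])+25,int(c0[0])-12:int(c0[0])+12]
P=np.array([cs[2]+ray(cs,(u,v))[1]*ds[v,u] for u,v in zip(U.ravel(),V.ravel())])
L=(P-T)@R; k=(abs(L[:,1])<70)&(abs(L[:,1])>22)&(abs(L[:,0])<20)
h=np.histogram(L[k,2],np.arange(-60,40,5));print(list(zip(h[1].astype(int),h[0])))
E
python3 tip.py
```

```text
[ 483.55707297 -107.2662378    72.78086539] [-0.864871   -0.42288666  0.11573836] 59.65976472170719
[(np.int64(-60), np.int64(33)), (np.int64(-55), np.int64(36)), (np.int64(-50), np.int64(34)), (np.int64(-45), np.int64(34)), (np.int64(-40), np.int64(33)), (np.int64(-35), np.int64(32)), (np.int64(-30), np.int64(32)), (np.int64(-25), np.int64(33)), (np.int64(-20), np.int64(29)), (np.int64(-15), np.int64(0)), (np.int64(-10), np.int64(0)), (np.int64(-5), np.int64(0)), (np.int64(0), np.int64(0)), (np.int64(5), np.int64(0)), (np.int64(10), np.int64(70)), (np.int64(15), np.int64(102)), (np.int64(20), np.int64(0)), (np.int64(25), np.int64(0)), (np.int64(30), np.int64(0))]
```

The tips really are at tool z of about -16, and there is room to go down 20 mm more.

Emit:
arm_command([
  {"offset":[-0.001,0,0.01],"spin":0},
  {"offset":[0,0,0.009],"spin":0},
  {"offset":[0,0,0],"spin":0},
])

```text
time_s: 7.52
ee_pos: [484.6, -107.2, 53.8]
ee_rot: [180.0, -0.1, -175.8]
force: [-0.0, -0.7, -0.4]
gripper_width: 59.9
gripper_force: 0.0
```

Emit:
arm_command([
  {"offset":[0,0,0],"spin":0},
  {"offset":[0,0,0],"spin":0},
  {"offset":[0,0,0],"spin":0},
  {"offset":[0,0,0],"spin":0},
], jaw=0.025)

```text
time_s: 8.02
ee_pos: [485.9, -110.0, 55.2]
ee_rot: [-179.7, 0.1, -175.7]
force: [-0.7, -8.4, -1.6]
gripper_width: 35.6
gripper_force: 25.0
```

Gripped at 35.6 mm. Now I'll swing the flap along its arc.

Emit:
arm_command([
  {"offset":[-0.009,-0.0025,-0.018],"spin":0},
  {"offset":[-0.014,0,-0.019],"spin":0},
  {"offset":[-0.017,0,-0.0155],"spin":0},
  {"offset":[-0.02,0,-0.012],"spin":0},
  {"offset":[0,0,0],"spin":0},
])

```text
time_s: 8.65
ee_pos: [545.9, -105.2, 120.7]
ee_rot: [180.0, 0.0, -175.8]
force: [-3.9, 0.4, 7.3]
gripper_width: 35.9
gripper_force: 25.0
```

Emit:
arm_command([
  {"offset":[-0.022,0,-0.0075],"spin":0},
  {"offset":[-0.023,0,-0.003],"spin":0},
  {"offset":[-0.023,0,0.0015],"spin":0},
  {"offset":[-0.0225,0,0.006],"spin":0},
  {"offset":[0,0,0],"spin":0},
])

```text
time_s: 9.28
ee_pos: [639.2, -97.7, 123.8]
ee_rot: [179.9, 0.4, -175.8]
force: [2.6, 3.1, 6.6]
gripper_width: 35.5
gripper_force: 25.0
```

Run:
```python
from h import *
s=env.state();print(s['ee_pos'],s['force'],s['gripper_width'],s['qpos'])
a,_=env.grab_frame('side');b,_=env.grab_frame('wrist')
cv2.imwrite('pics/open1.png',np.hstack([cv2.resize(a[110:250,230:420],(400,300)),cv2.resize(b,(400,300))]))
```

```text
[639.18474925 -97.65389519 123.80339023] [2.63946076 3.08013624 6.61093612] 35.53873366134145 [  -9.78925808   27.38789039   86.23863364    0.16852654   65.9989288
 -104.05956935]
```

View pics/open1.png

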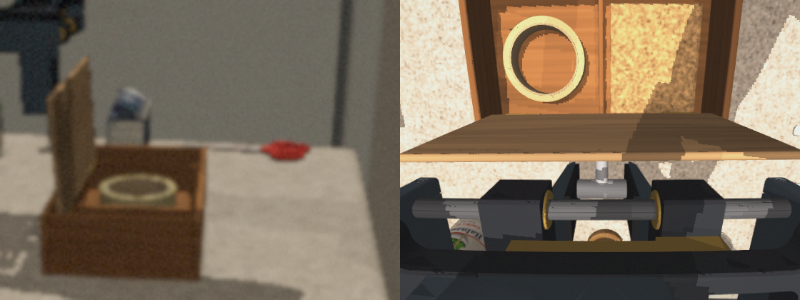

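The flap is open and leaning slightly back (side crop, near (70,130)). The tape is in the -y bay and the cork is in the +y bay. Next I'll release, lift clear and go to the peg.

Emit:
arm_command([
  {"offset":[0,0,0],"spin":0},
  {"offset":[0,0,0],"spin":0},
  {"offset":[0,0,0],"spin":0},
  {"offset":[0,0,-0.02],"spin":0},
  {"offset":[0,0,-0.03],"spin":0},
], jaw=0.06)

```text
time_s: 10.0
ee_pos: [634.7, -98.9, 171.5]
ee_rot: [180.0, -0.2, -175.8]
force: [-0.1, -0.6, -0.7]
gripper_width: 59.7
gripper_force: 0.0
```

Emit:
arm_command([
  {"offset":[0,0,-0.03],"spin":0},
  {"offset":[0,0,-0.03],"spin":0},
  {"offset":[0.018,0.051,0],"spin":0},
  {"offset":[0.018,0.051,0],"spin":0},
  {"offset":[0.018,0.051,0],"spin":0},
])

```text
time_s: 10.62
ee_pos: [569.7, 50.8, 232.1]
ee_rot: [-180.0, -0.0, -175.9]
force: [0.8, 0.9, 0.3]
gripper_width: 60.2
gripper_force: 0.0
```

Emit:
arm_command([
  {"offset":[0.018,0.051,0],"spin":0},
  {"offset":[0.018,0.051,0],"spin":0},
  {"offset":[0.018,0.051,0],"spin":0},
  {"offset":[0.018,0.051,0],"spin":0},
  {"offset":[0.016,0.051,0],"spin":0},
])

```text
time_s: 11.25
ee_pos: [463.3, 298.9, 232.3]
ee_rot: [-180.0, 0.0, -175.8]
force: [0.2, 0.7, 0.5]
gripper_width: 59.8
gripper_force: 0.0
```

Emit:
arm_command([
  {"offset":[0,0,0],"spin":-0.16},
  {"offset":[0,0,0],"spin":-0.16},
  {"offset":[0,0,0],"spin":-0.16},
  {"offset":[0,0,0],"spin":-0.16},
  {"offset":[0,0,0],"spin":-0.16},
])

```text
time_s: 11.88
ee_pos: [464.1, 297.4, 232.1]
ee_rot: [-180.0, -0.0, -129.7]
force: [0.1, -0.2, 0.0]
gripper_width: 59.8
gripper_force: 0.0
```

Emit:
arm_command([
  {"offset":[0,0,0],"spin":0},
  {"offset":[0,0,0],"spin":0},
])

```text
time_s: 12.12
ee_pos: [464.2, 297.5, 232.2]
ee_rot: [-180.0, -0.0, -130.1]
force: [0.4, 0.4, 0.0]
gripper_width: 60.0
gripper_force: 0.0
```

```bash
python3 w.py w3 peg_center
cat > p.py <<'E'
from h import *
import pickle,sys
t=sys.argv[1];c=pickle.load(open(t+'.pkl','rb'));d=np.load(t+'.npy')
V,U=np.mgrid[0:420,0:560]
P=np.array([c[2]+ray(c,(u,v))[1]*d[v,u] for u,v in zip(U.ravel(),V.ravel())]).reshape(420,560,3)
m=((P[...,2]>5)&(P[...,2]<25)&(np.hypot(P[...,0]-468,P[...,1]-299)<150)).astype(np.uint8)
n,l,s,ce=cv2.connectedComponentsWithStats(m)
for k in range(1,n):
    if s[k,4]>60:
        Q=P[l==k];(x,y),(w,h),a=cv2.minAreaRect(Q[:,:2].astype(np.float32))
        print(s[k],ce[k],'ctr',x,y,'size',w,h,'long-axis yaw',a if w>h else a+90,'z',np.percentile(Q[:,2],[10,50,95]))
print(env.state()['ee_pos'],env.state()['ee_rot'])
E
python3 p.py w3
python3 - <<'E'
from h import *
im,d=env.grab_frame('top');c=cam('top')
vv=[(u,v) for v in range(180,215,2) for u in range(300,405,6)]
P=np.array([at_depth(c,p,d) for p in vv if at_depth(c,p,d) is not None]);P=P[P[:,2]>100];print(P.mean(0),P.max(0),P.min(0),len(P))
E
```

```text
peg_center 0.82 [286.8 183.6] [462.6 307.6  10.1]
[195  97  35  38 492] [211.80894309 115.25609756] ctr 478.7093200683594 181.53195190429688 size 50.657711029052734 14.654670715332031 long-axis yaw 88.69874572753906 z [10.74798242 13.85098397 15.87616035]
[280 157  12  55 425] [285.36       181.06117647] ctr 465.06854248046875 307.8981018066406 size 71.97673797607422 13.47624683380127 long-axis yaw 48.50651931762695 z [ 9.04133737 10.03267586 11.26324318]
[172 207  26  42 196] [184.23979592 230.39795918] ctr 610.0340576171875 263.8497009277344 size 64.13240814208984 7.040010929107666 long-axis yaw 80.4852523803711 z [11.00700302 13.62653507 15.80413456]
[464.23184199 297.599899   232.25452684] [-1.79998301e+02 -7.10133057e-03 -1.30053784e+02]
[600.3480913  -92.80507243 153.86866107] [618.83459588  25.23975045 183.52401685] [ 588.28658446 -216.13263273  101.08316977] 72
```

View pics/w3.png

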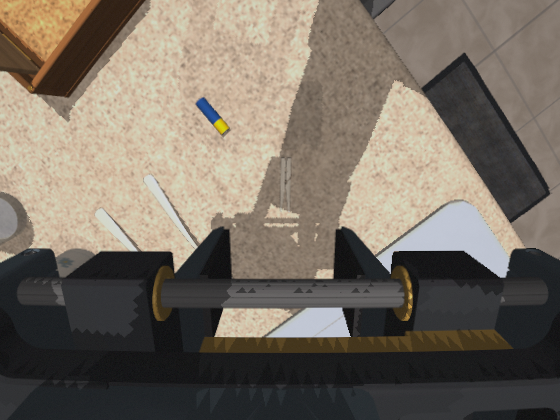

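The peg is at (286,182) in the picture, with centre (465,308), yaw 48.5° and size 72 x 13.5; the battery is at (212,115). Now I'll go down in two stages.

Emit:
arm_command([
  {"offset":[-0.0085,0.006,0.05],"spin":0.025},
  {"offset":[0,0,0.055],"spin":0},
  {"offset":[0,0,0.055],"spin":0},
  {"offset":[0,0,0.045],"spin":0},
  {"offset":[0,0,0.025],"spin":0},
])

```text
time_s: 12.9
ee_pos: [463.9, 307.2, -0.2]
ee_rot: [179.9, -0.2, -131.5]
force: [-0.1, -0.0, -0.5]
gripper_width: 60.0
gripper_force: 0.0
```

Emit:
arm_command([
  {"offset":[0,0,0],"spin":0},
  {"offset":[0,0,0],"spin":0},
], jaw=0.045)

```text
time_s: 13.15
ee_pos: [466.0, 308.6, 3.4]
ee_rot: [-180.0, 0.1, -131.4]
force: [0.4, 0.3, 0.9]
gripper_width: 45.6
gripper_force: 0.0
```

```bash
python3 w.py w4 peg_center; python3 p.py w4
python3 - <<'E'
from h import *
st=env.state();T=np.array(st['ee_pos']);cs=cam('side');im,ds=env.grab_frame('side')
V,U=np.mgrid[240:345,230:350]
P=np.array([cs[2]+ray(cs,(u,v))[1]*ds[v,u] for u,v in zip(U.ravel(),V.ravel())]).reshape(105,120,3)
# finger columns: per column bottom z of points well nearer than the table
for u in range(0,120,6):
    col=P[:,u]; k=(col[:,2]>9)&(np.hypot(*(col[:,:2]-T[:2]).T)<60)
    if k.any(): i=np.where(k)[0]; j=i[np.argmin(col[i,2])]; print(u+230,j+240,col[j].round(0))
E
```

```text
peg_center 0.77 [277.4 243.2] [465.6 305.9  10.3]
[  67   54   84   86 2624] [107.63605183  95.55907012] ctr 478.4609680175781 181.54029846191406 size 49.49617004394531 15.428576469421387 long-axis yaw 89.04120635986328 z [ 9.76368262 13.74096237 15.62241965]
[ 268  185   24   94 1739] [279.05635423 229.39390454] ctr 461.03955078125 302.73822021484375 size 58.97016143798828 13.572172164916992 long-axis yaw 48.671119689941406 z [ 9.11039128 10.00979692 11.04005149]
[227 226  17  53 117] [239.31623932 242.30769231] ctr 481.156005859375 292.8072814941406 size 32.02857971191406 6.920726776123047 long-axis yaw 61.98808670043945 z [19.80860803 21.98664372 24.70143542]
[322 226  17  44 110] [325.91818182 240.85454545] ctr 444.2398986816406 321.9028015136719 size 27.111751556396484 7.079087734222412 long-axis yaw 32.07854080200195 z [19.65802327 21.67684135 24.76997617]
[ 69 317  26  33 277] [ 79.55234657 337.42960289] ctr 610.4691772460938 266.6112976074219 size 27.121416091918945 7.9517364501953125 long-axis yaw 81.62773895263672 z [12.37493444 13.81023473 15.26661474]
[466.21322926 308.69775541   3.87368153] [-1.79945078e+02  1.73908167e-01 -1.31411680e+02]
254 250 [515. 315. 105.]
260 252 [507. 314. 102.]
266 271 [502. 299.  63.]
272 311 [488. 323.   9.]
278 313 [478. 328.  10.]
284 310 [470. 317.   9.]
290 312 [457. 339.  21.]
296 310 [449. 333.  22.]
302 307 [442. 326.  23.]
308 305 [434. 315.  21.]
314 241 [427. 318. 128.]
```

Emit:
arm_command([
  {"offset":[0,0,0.009],"spin":0},
  {"offset":[0,0,0.007],"spin":0},
  {"offset":[0,0,0],"spin":0},
])

```text
time_s: 13.68
ee_pos: [464.5, 307.6, -14.5]
ee_rot: [180.0, -0.1, -131.4]
force: [-0.3, -0.1, 0.1]
gripper_width: 44.9
gripper_force: 0.0
```

Emit:
arm_command([
  {"offset":[0,0,0],"spin":0},
  {"offset":[0,0,0],"spin":0},
  {"offset":[0,0,0],"spin":0},
  {"offset":[0,0,0],"spin":0},
], jaw=0.005, newtons=10)

```text
time_s: 14.18
ee_pos: [465.2, 308.1, -13.6]
ee_rot: [-180.0, 0.0, -131.4]
force: [-0.5, 0.3, 0.1]
gripper_width: 15.0
gripper_force: 10.0
```

Gripped at 15 mm. I'll lift, carry it to the cork bay and turn.

Emit:
arm_command([
  {"offset":[0,0,-0.04],"spin":0},
  {"offset":[0,0,-0.06],"spin":0},
  {"offset":[0,0,-0.064],"spin":0},
  {"offset":[0.0375,-0.045,0],"spin":0},
  {"offset":[0.0375,-0.045,0],"spin":0},
])

```text
time_s: 14.8
ee_pos: [483.4, 191.5, 149.9]
ee_rot: [-179.9, 0.1, -131.3]
force: [0.3, -0.8, -0.0]
gripper_width: 14.9
gripper_force: 10.0
```

Emit:
arm_command([
  {"offset":[0.0375,-0.045,0],"spin":0},
  {"offset":[0.0375,-0.045,0],"spin":0},
  {"offset":[0.0375,-0.045,0],"spin":0},
  {"offset":[0.0375,-0.045,0],"spin":0},
])

```text
time_s: 15.3
ee_pos: [518.9, -41.2, 149.0]
ee_rot: [-180.0, 0.0, -131.4]
force: [1.7, -0.1, 0.3]
gripper_width: 14.5
gripper_force: 10.0
```

Emit:
arm_command([
  {"offset":[0,0,0],"spin":0.155},
  {"offset":[0,0,0],"spin":0.155},
  {"offset":[0,0,0],"spin":0.155},
  {"offset":[0,0,0],"spin":0.155},
  {"offset":[0,0,0],"spin":0.155},
])

```text
time_s: 15.92
ee_pos: [518.7, -39.3, 148.8]
ee_rot: [-180.0, -0.0, -176.1]
force: [-0.4, 0.9, -0.7]
gripper_width: 15.0
gripper_force: 10.0
```

Emit:
arm_command([
  {"offset":[0,0,0],"spin":0},
  {"offset":[0,0,0],"spin":0},
])

```text
time_s: 16.18
ee_pos: [518.8, -39.3, 148.8]
ee_rot: [-180.0, -0.0, -175.7]
force: [1.0, -0.0, 0.9]
gripper_width: 14.7
gripper_force: 10.0
```

```bash
python3 w.py w5 liner organiser flap_hinge peg_center
python3 - <<'E'
from h import *
import pickle
np.set_printoptions(precision=1,suppress=True)
st=env.state();R=Ro.from_euler('xyz',st['ee_rot'],degrees=True).as_matrix();T=np.array(st['ee_pos']);print(T,st['ee_rot'],st['gripper_width'])
def cloud(c,d,s=2):
    V,U=np.mgrid[0:420:s,0:560:s];return np.array([c[2]+ray(c,(u,v))[1]*d[v,u] for u,v in zip(U.ravel(),V.ravel()) if d[v,u]>0])
W=cloud(pickle.load(open('w5.pkl','rb')),np.load('w5.npy'))
im,ds=env.grab_frame('side');S=cloud(cam('side'),ds,1)
for n,P in(('wrist',W),('side',S)):
    L=(P-T)@R
    for a,b in((0,12),(12,25),(25,40),(40,60),(60,75),(75,95)):
        for sg in(1,-1):
            k=(sg*L[:,1]>a)&(sg*L[:,1]<b)&(abs(L[:,0])<45)&(L[:,2]<35)&(L[:,2]>-150)
            if k.any(): print(n,sg,a,b,'lowest tool z',np.percentile(L[k,2],[90,99]))
y=np.deg2rad(4.3);A=np.array([[np.cos(y),np.sin(y)],[-np.sin(y),np.cos(y)]])
o=np.c_[(W[:,:2]-[531.5,-105.5])@A.T,W[:,2]]
k=(o[:,2]>4)&(o[:,2]<16)&(abs(o[:,0])<75)&(o[:,1]>5)&(o[:,1]<130);print('floor',np.percentile(o[k],[1,50,99],axis=0))
k=(o[:,2]>60)&(o[:,2]<70)&(abs(o[:,0])<95)&(o[:,1]>-20);print('rim',np.percentile(o[k],[1,99],axis=0))
k=(o[:,2]>22)&(o[:,2]<33)&(abs(o[:,1])<12)&(abs(o[:,0])<60);print('rib',np.percentile(o[k],[2,98],axis=0))
E
```

```text
liner 0.84 [280.7 203.5] [485.9 -40.6 172.2]
organiser 0.82 [219.4 203.1] [ 530.2 -100.8   20.6]
organiser 0.35 [279.8 252.2] [514.6 -38.9 170.3]
peg_center 0.83 [279.5 253.1] [514.4 -39.1 172. ]
[518.8 -39.3 148.8] [-180.     0.  -175.8] 14.909326713928511
wrist 1 0 12 lowest tool z [-23.6 -19.1]
wrist -1 0 12 lowest tool z [-35.6 -22.5]
wrist 1 12 25 lowest tool z [-99.7 -30.3]
wrist -1 12 25 lowest tool z [-109.9  -44.8]
wrist 1 25 40 lowest tool z [-111.6 -101.1]
wrist -1 25 40 lowest tool z [-111.3 -102. ]
wrist 1 40 60 lowest tool z [-110.4 -107. ]
wrist -1 40 60 lowest tool z [-110.4 -107. ]
wrist 1 60 75 lowest tool z [-100.9  -95.5]
wrist -1 60 75 lowest tool z [-97.4 -94.4]
wrist 1 75 95 lowest tool z [-96.4 -94.3]
wrist -1 75 95 lowest tool z [-96.3 -95.1]
side 1 0 12 lowest tool z [-15.8 -14.7]
side -1 0 12 lowest tool z [-24.3 -23.3]
side 1 12 25 lowest tool z [-26.4 -17.4]
side -1 12 25 lowest tool z [-29.1 -27.7]
side 1 25 40 lowest tool z [-101.9  -80.5]
side -1 25 40 lowest tool z [-130.2 -129.6]
side 1 40 60 lowest tool z [-137.6 -137.2]
side -1 40 60 lowest tool z [-129.8 -129.7]
side 1 60 75 lowest tool z [-101.9  -99.2]
side -1 60 75 lowest tool z [-110.7  -98.5]
side 1 75 95 lowest tool z [-99.7 -95.7]
side -1 75 95 lowest tool z [-119.4 -111.3]
floor [[-69.5   6.1   6.1]
 [-20.8  64.9   9. ]
 [ 54.4 128.7  10.8]]
rim [[-80.3 -17.5  60.7]
 [ 31.7 140.5  66.8]]
rib [[-58.1  -1.3  22.5]
 [ 45.3   4.8  30.4]]
```

View pics/w5.png

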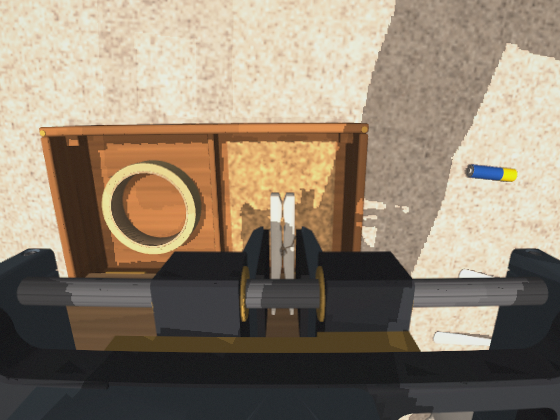

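The peg is held at (282,250) above the cork (right bay) and aligned with the organiser's x. The gripper body clears the rim, so I'll lower it.

Emit:
arm_command([
  {"offset":[0,0,0.05],"spin":0},
  {"offset":[0,0,0.05],"spin":0},
  {"offset":[0,0,0.03],"spin":0},
  {"offset":[0,0,0.012],"spin":0},
  {"offset":[0,0,0],"spin":0},
])

```text
time_s: 17.1
ee_pos: [519.0, -39.3, 6.7]
ee_rot: [-180.0, -0.0, -175.8]
force: [-0.6, -0.2, -0.1]
gripper_width: 14.8
gripper_force: 10.0
```

Emit:
arm_command([
  {"offset":[0,0,0.005],"spin":0},
  {"offset":[0,0,0.004],"spin":0},
  {"offset":[0,0,0],"spin":0},
])

```text
time_s: 17.48
ee_pos: [518.9, -39.4, -1.9]
ee_rot: [-180.0, 0.0, -175.8]
force: [-0.8, 0.5, 0.3]
gripper_width: 14.9
gripper_force: 10.0
```

Emit:
arm_command([
  {"offset":[0,0,0.0015],"spin":0},
  {"offset":[0,0,0],"spin":0},
  {"offset":[0,0,0],"spin":0},
])

```text
time_s: 17.85
ee_pos: [519.0, -39.3, -3.6]
ee_rot: [-180.0, 0.0, -175.8]
force: [-0.1, 0.2, 0.3]
gripper_width: 14.7
gripper_force: 10.0
```

Emit:
arm_command([
  {"offset":[0,0,0],"spin":0},
  {"offset":[0,0,0],"spin":0},
  {"offset":[0,0,0],"spin":0},
  {"offset":[0,0,-0.01],"spin":0},
  {"offset":[0,0,-0.02],"spin":0},
], jaw=0.04)

```text
time_s: 18.48
ee_pos: [518.3, -39.3, 26.6]
ee_rot: [180.0, -0.1, -175.8]
force: [0.7, 0.1, 0.4]
gripper_width: 40.1
gripper_force: 0.0
```

Emit:
arm_command([
  {"offset":[0,0,-0.04],"spin":0},
  {"offset":[0,0,-0.05],"spin":0},
  {"offset":[0,0,-0.05],"spin":0},
  {"offset":[0,0,-0.05],"spin":0},
  {"offset":[0.05,0,0],"spin":0},
])

```text
time_s: 19.1
ee_pos: [473.6, -43.4, 221.3]
ee_rot: [-179.9, 0.7, -175.8]
force: [-1.3, -0.1, 0.3]
gripper_width: 40.3
gripper_force: 0.0
```

Emit:
arm_command([
  {"offset":[0.03,0,0],"spin":0},
  {"offset":[0,0,0],"spin":0},
  {"offset":[0,0,0],"spin":0},
])

```text
time_s: 19.48
ee_pos: [440.0, -45.2, 217.0]
ee_rot: [-180.0, 0.1, -175.8]
force: [-0.2, 0.4, -0.4]
gripper_width: 39.9
gripper_force: 0.0
```

```bash
python3 w.py w6 peg_center tape_center
python3 - <<'E'
from h import *
a,_=env.grab_frame('side');b=cv2.imread('pics/w6.png')
cv2.imwrite('pics/fin.png',np.hstack([cv2.resize(a[110:250,230:420],(400,300)),cv2.resize(b,(400,300))]))
im,d=env.grab_frame('top');c=cam('top')
P=[at_depth(c,(u,v),d) for v in range(175,215) for u in range(300,405,3)];P=np.array([p for p in P if p is not None]);P=P[P[:,2]>90];y=np.deg2rad(4.3)
X=(P[:,:2]-[531.5,-104.5])@[np.cos(y),np.sin(y)]
for lo in range(90,190,15):
    k=(P[:,2]>=lo)&(P[:,2]<lo+15)
    if k.any(): print(lo,k.sum(),X[k].mean(),P[k,2].mean())
E
```

```text
peg_center 0.58 [280.9 239. ] [513.1 -39.3  19.7]
tape_center 0.57 [282.1 237.9] [511.9 -37.9  18.6]
90 37 65.11074338821159 97.54886294808966
105 31 65.98873176123354 112.90456251042785
120 35 66.64929269536995 128.32846261385416
135 35 67.56733030999932 143.20330117308376
150 50 75.42851347237065 159.551567629981
165 58 70.94543412933763 174.86859649623847
180 69 72.2024672151431 181.42051399460536
```

View pics/fin.png

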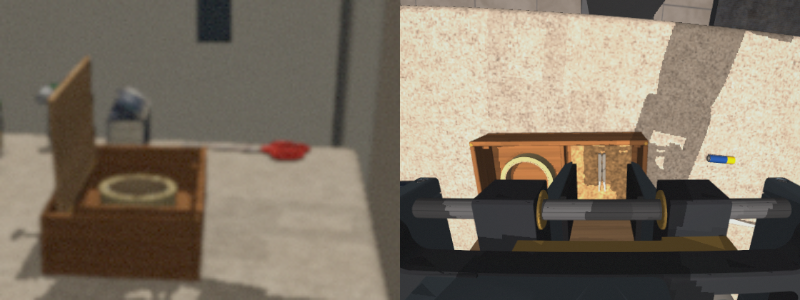

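The flap stands open, leaning back about 3° (1.63 rad). The peg lies flat on the cork (right crop, near (602,172)), the tape is where it was, and the gripper is clear.

```bash
python3 -c "
from h import *
print(env.job_done())"
```

```text
the job is handed in; nothing more can be done
None
```

The job is handed in at about 20 s of the 56 s allowed: the flap stands open leaning back about 3°, the peg lies flat on the cork liner in the empty bay, the tape roll is where it was, and the robot is clear of everything.

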